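# Square up a frame corner with the inspection square

### The job

Pick up the steel square by its red grip and press its two outer edges into the inside corner of the aluminium frame, so that it bears flush on the back bar and on the side bar at once and pushes the toed-in side bar square, with no gap left at the joint; hold it there firmly but gently for a second. Then lay the square back flat on the middle of its cork rest and let go, leaving the specimen mounts, the jar and the caliper alone.

Things in the scene. Friction and masses are not known exactly. Their poses are not given: they have to be found in the camera images.
- square: Steel L-square lying flat, 0.36 kg +-30 %, z up. Origin: on the underside below its red grip. Legs 20 wide, 12 thick, along +x and +y, joined by a web; their outer edges are the faces y = -32 and x = -32 mm, each from -26 to +66 mm. The red grip stands on the origin, 10 to 70 mm above the underside, 18 mm thick along the diagonal (1,1), 36 wide along (-1,1).
- square_corner (a point): The outer corner of the square (in the square's frame x = y = -32 mm, on the underside), cut back by a 6 mm notch. Home, it lies over the inside corner.
- frame: Fixed dark base plate, 190 x 190 x 8 mm (-40 to +150 mm in its x and y), with two aluminium bars bolted on, tops 36 mm above the bench (screw heads to 40). Origin: at bench height below the nominal inside corner, which is open to +x, +y. The bolt holes are slotted: the true corner lies up to 12 mm off in x and in y, so find it by touch. Bars run true to the plate: a square at home has its heading.
- side_bar (a joint): Angle (rad) of the side bar, which runs 150 mm along the frame's +y, about a vertical pivot at the inside corner. 0: square, end flush on the back bar (solid stop). Positive: free end toed in to +x. Stiff: 0.15 N m moves it, it stays where left. Starts at 0.035 to 0.09. The fixed back bar runs along x, 140 mm. Over 18 N scores a bar; 6 to 12 N on each is a firm bearing (4 N the least).
- rest: Fixed cork rest for the square, 140 x 140 x 8 mm. Origin: centre of the underside, at bench height. The square starts lying on it. The square must be put down softly: a drop, or a blow of more than 80 N on the rest, harms it.
- mount_a: Bystander: black resin specimen mount, a disc 30 mm across and 18 mm high, loose; origin under its centre.
- mount_b: Bystander: green resin specimen mount, a disc 30 mm across and 18 mm high, loose; origin under its centre.
- jar: Bystander: small jar 64 mm across and 70 mm high, loose; origin under its centre.
- caliper: Bystander: steel caliper 210 mm long with black slider, lying loose; origin under the middle of its beam.
Things that resemble listed ones, but are neither listed nor needed, are in the scene too. What is shaped like the square but purple is not meant.

How it is judged:
On the way:
1. square on both bars with over 4 N each for 0.8 s, heading within 0.02 rad of the frame, flat (0.08 rad), corner within 15 mm of nominal in x and y, side bar within 0.012 rad of square (contact force between square and back_bar above 4 N and contact force between square and side_bar above 4 N and angle between the x axis of square and the x axis of frame, either way round below 0.02 rad and angle between square's own z axis and vertical below 0.08 rad and x of square_corner in the frame of frame between -0.015 and 0.015 m and y of square_corner in the frame of frame between -0.015 and 0.015 m and value of joint side_bar below 0.012 rad), for 0.8 s.
At the end, for the whole second after the job is handed in: The side bar is square (within 0.015 rad) and the square lies flat and still on the cork rest, the point under its red grip within 30 mm of the rest's centre (value of joint side_bar below 0.015 rad and horizontal distance between square and rest below 0.03 m and z of square in the frame of rest between 0.005 and 0.011 m and angle between square's own z axis and vertical below 0.05 rad and linear speed of square below 0.02 m/s); the robot touches nothing.
It fails at once if either bar of the frame is pressed with more than 18 N (contact force between anything else and back_bar above 18 N or contact force between anything else and side_bar above 18 N).
It fails at once if the square is dropped or banged onto its rest (more than 80 N) (contact force between square and rest above 80 N).
It fails at once if a bystander (mount, jar or caliper) is moved more than 15 mm (distance of any of mount_a, mount_b, jar, caliper from where it was at the start of the episode above 0.015 m).
It also fails if it takes over 62 s, if anything falls off the work surface, if the arm or the gripper's body presses on something with over 40 N, if the wrist force passes 120 N, or if a joint passes its speed limit or range.

### The arm

A 6-joint arm with a two-finger parallel gripper is mounted at the origin on the work surface. World frame = base frame: x ahead of the robot, y to its left, z up, the work surface at z = 0. Lengths are in m, angles in rad, forces in N, time in s.
With the tool pointing down it reaches from about 0.375 to 0.975 m from the base axis. Payload 3.8 kg.
Tool frame: the origin (TCP) lies on the centre line of the jaws, within the pads' length; the fingertips stand 14 mm ahead of it and the grasp point (between the pads) lies 5 mm behind it; z points along the fingers, y is the line along which they close (so a half turn about z gives the same grasp; the last joint's range is limited). The gripper opens to 85 mm and grips with 20 to 120 N. Pads are 22 mm wide; open, the fingers measure 114 mm over their backs; the gripper's body (76 mm by 85 mm) begins 54 mm behind the grasp point. The pads swing forward as they close: fully open they stand 13 mm farther back than shut.
Start: joints at [1.25, 0.264, 1.604, -0, 1.274, -0.037], TCP at [0.189, 0.648, 0.245] pointing down, gripper open.
Joint ranges: [-2.63, 2.63], [-0.94, 2.18], [0.31, 2.57], [-1.31, 4.45], [0, 2.66], [-2.55, 2.55]. Speed limits (rad/s): [2.57, 2.57, 3.14, 3.14, 3.14, 3.14].

### API

Orientations are given as a rotation vector (axis times angle).
In Python, from workcell import bot, eyes, spot_in gives the robot as it stands.
- The arm moves only by the tool carry_out, never from a script. Its argument "series" is text: rows parted by semicolons, each of 4 numbers parted by spaces: the shift along the world's x, y, z in m, then the turn about the world's z in degrees. In form: tx ty tz roll; .... A call has 1 to 20 rows; each row shifts and turns the commanded pose from where the row before left it; what a row does not reach is not made up. A row lasts 1/8 s, in which the tool goes at most 62.5 mm and 10.7 degrees, less where a joint would pass 70% of its speed; a pose out of reach is approached as far as the arm can. A call is refused whole if a number of a shift passes 0.0625 or a number of a turn 10.7, either way. A call with a gripper value outside its range is refused whole. "jaw" is the gripper command: -1 is shut, 1 is fully open, values between are in proportion, set as the call begins (left out, the last holds). The fingers move at their own pace and stop on an object; "grip_force" is the grip in N (left out, the last holds). Time passes only in rows, so rows that do not move let the fingers close. It gives the time, the measured TCP pose, the force, the opening and the grip force at its end, in the units of the state.
- bot.read_state(): the state, without advancing time (a new reading comes with each control period).
- eyes.read_camera(name): name is "side" or "top"; returns (picture, depth): 420x560x3 uint8, blue, green, red; 420x560 float32, m along the optical axis (not along the pixel's ray), 0 where there is no reading.
- eyes.get_calibration(name): a dict with "K" (3x3 intrinsics, pixels), "position" and "rotation" of the camera in the world. Camera axes: x right, y down, z forward; pixel columns grow to the right and rows downward; lengths in m; the calibration is good to about 2 mm. A picture is of the moment at which its call begins. get_calibration takes no time and is no camera call.
- bot.finish_job(): hands the job in; it is judged then, once.
Trained networks look in the newest picture that a camera, given by its name, has taken for a name from the list of things; names that differ only in an ending like _2 or _b are one class to them, and where a whole thing is asked for, a point or a joint stands for the part that bears it (a point fixed in the world has none). Each returns a list of dicts, best first, with "score" (0 to 1); they miss things now and then, are a little off and sometimes report something else, mostly with a low value. They report only what shows in the picture. A call takes as long as a camera call. They do not tell look-alikes from the thing itself.
- spot_in(camera, target): "rect" ([centre column, centre row, width, height] in pixels, round what is visible of it).
The state is a dict: "time": time; "q": joint angles; "joint_vel": joint speeds; "joint_torque": joint torques, N m; "tool_pos": TCP position; "tcp_rot": TCP orientation; "wrist_force": force on the tool from outside, world axes, zero at the start; "torque": the same for the moment, N m; "width": opening from 0.0 (shut) to 1.0 (fully open); "grip_force": force on a finger pad.
Only numpy, scipy, OpenCV 4.12 (cv2) and the standard library are available. Lean on these libraries where they do the work, as an engineer would, in place of code of your own. Each camera call takes 0.05 s, during which the arm holds its last target. There are 200 camera calls.

## Working session

There is one attempt and no reset: what is moved stays moved. The work goes in short steps, Python scripts to look and compute and a tool call to move; the robot and the scene stay as the last step left them, time stands still between calls to the robot, and variables do not carry over. Pictures are saved under pics/ and viewed, at most 10 in all, crops included, and the job is handed in when it is done.

Besides the shell and the picture viewer there is one more tool, called after "Call:" by a JSON object that holds its "op" and its "data", one argument or row to a line. carry_out: Moves the arm, as the interface text tells. Its arguments: {"type":"object","properties":{"series":{"type":"string"},"jaw":{"type":"number"},"grip_force":{"type":"number"}},"required":["series"]}

```bash
mkdir -p pics; cat > h.py <<'E'
import numpy as np, cv2
from workcell import bot, eyes, spot_in
def shot(n):
    im,d=eyes.read_camera(n); return im,d,eyes.get_calibration(n)
def world(c,d,u,v):
    K=np.array(c["K"]);R=np.array(c["rotation"])
    if R.ndim==1: R=cv2.Rodrigues(R)[0]
    p=np.stack([(u-K[0,2])/K[0,0]*d,(v-K[1,2])/K[1,1]*d,d],-1)
    return p@R.T+np.array(c["position"])
def cloud(c,d):
    v,u=np.mgrid[:d.shape[0],:d.shape[1]]; return world(c,d,u,v)
E
python3 - <<'E'
from h import *
print(bot.read_state())
for n in ("top","side"):
    im,d,c=shot(n); cv2.imwrite(f"pics/{n}0.png",im); print(n,c)
    np.savez(f"{n}0.npz",im=im,d=d)
    P=cloud(c,d)
    for t in ("square","frame","rest","mount_a","jar","caliper"):
        for r in spot_in(n,t)[:3]:
            u,v=int(r["rect"][0]),int(r["rect"][1]); print(t,round(r["score"],2),np.round(r["rect"]),np.round(P[v,u],3))
E
```

```text
{'time': 0.0, 'q': array([ 1.25008816e+00,  2.64758508e-01,  1.60538823e+00,  1.28706796e-05,
        1.27370347e+00, -3.69050414e-02]), 'joint_vel': array([ 0.00092574, -0.0016324 ,  0.00033098,  0.00094988, -0.00018047,
       -0.00051151]), 'joint_torque': array([-2.61681871e-04, -5.15122783e+01, -3.67304707e+01, -1.39619929e-04,
        1.33323896e-02, -2.52726215e-05]), 'tool_pos': array([0.18878365, 0.64732577, 0.24395071]), 'tcp_rot': array([-0.44424942, -3.10960383,  0.00348572]), 'wrist_force': array([-0.08558194, -0.34777616,  0.00477635]), 'torque': array([-0.03959196,  0.02787154, -0.04322998]), 'grip_force': 0.0, 'width': 1.0001176193569912}
top {'K': array([[445.49661357,   0.        , 277.63498881],
       [  0.        , 445.49661357, 208.15256997],
       [  0.        ,   0.        ,   1.        ]]), 'position': array([0.54153759, 0.1051655 , 0.87659493]), 'rotation': array([-2.14936713,  2.20821593, -0.14701906])}
square 0.96 [214. 260.  43.  69.] [0.539 0.198 0.077]
frame 0.9 [432. 205. 119. 114.] [ 0.633 -0.226  0.008]
frame 0.46 [239. 153.  14.  18.] [0.746 0.153 
[... 239 characters left out ...]
y([[384.17896092,   0.        , 274.54850362],
       [  0.        , 384.17896092, 211.76796166],
       [  0.        ,   0.        ,   1.        ]]), 'position': array([0.24791633, 0.60834548, 0.68967309]), 'rotation': array([-0.82664922,  2.5823514 , -1.05026516])}
square 0.87 [266. 266.  50.  50.] [0.555 0.214 0.014]
square 0.62 [307. 215.  41.  36.] [0.556 0.049 0.029]
square 0.58 [218. 350.  55.  58.] [0.494 0.434 0.067]
frame 0.55 [335. 158.  88.  61.] [ 0.624 -0.213  0.007]
rest 0.66 [274. 274.  89.  73.] [0.53  0.22  0.007]
mount_a 0.57 [217. 211.  13.  12.] [0.749 0.154 0.016]
jar 0.9 [254. 159.  24.  31.] [ 0.767 -0.019  0.058]
caliper 0.79 [184. 257.  53.  70.] [0.723 0.3   0.005]
```

View pics/top0.png

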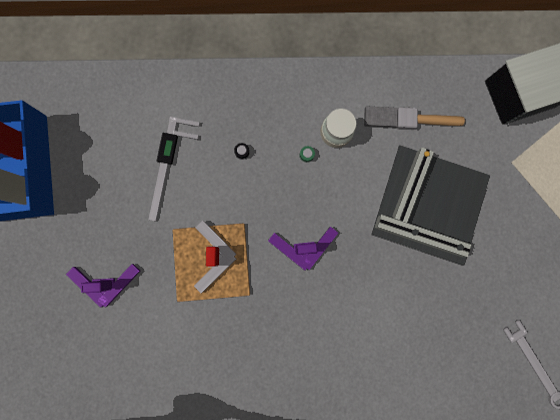

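View pics/side0.png

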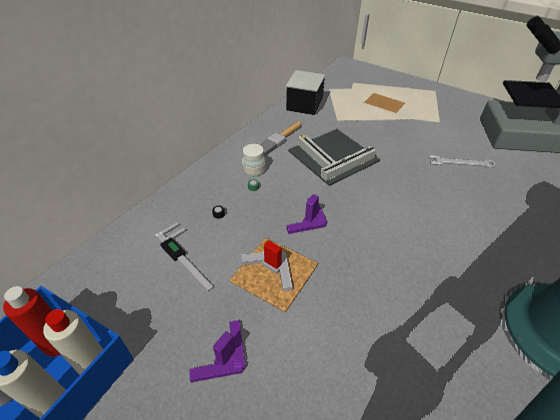

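The top view shows the real, red-gripped square on the cork at (211,257) with its corner pointing right. The frame is at (432,205): its back bar runs right from about (385,222) to (470,250), and its side bar runs up to (428,152). The purple look-alikes are at (305,248) and (103,285).

```bash
cat > m.py <<'E'
from h import *
from scipy.spatial.transform import Rotation as Ro
def rect(pts):
    (c,s,a)=cv2.minAreaRect((pts*1000).astype(np.float32)); return np.round(np.array(c)/1000,4),np.round(s,1),round(a,2)
def clean(m):
    n,l,s,_=cv2.connectedComponentsWithStats(m.astype(np.uint8)); return l==1+np.argmax(s[1:,4])
if __name__=="__main__":
    z=np.load("top0.npz");im=z["im"].astype(int);d=z["d"];c=eyes.get_calibration("top");P=cloud(c,d);X,Y,Z=P[...,0],P[...,1],P[...,2]
    hsv=cv2.cvtColor(z["im"],cv2.COLOR_BGR2HSV)
    v,u=np.mgrid[:420,:560]
    reg=(u>365)&(u<495)&(v>140)&(v<270)
    pl=clean(reg&(Z>.004)&(Z<.05)&((hsv[...,2]<75)|(Z>.025)))
    print("plate+bars",rect(P[pl][:,:2]))
    bars=reg&(Z>.030)&(Z<.045)
    n,l,s,ce=cv2.connectedComponentsWithStats(bars.astype(np.uint8))
    print(s[:,4])
    pts=P[bars]
    np.savetxt("bars.txt",pts,fmt="%.4f")
    r2=(u>165)&(u<255)&(v>215)&(v<305)
    red=clean(r2&(hsv[...,1]>170)&((hsv[...,0]<8)|(hsv[...,0]>172))); top=red&(Z>.070)
    print("red top",rect(P[top][:,:2]),np.median(Z[top]),top.sum())
    cork=clean(r2&(Z>.003)&(Z<.03)); print("rest",rect(P[cork][:,:2]))
    st=r2&(hsv[...,1]<60)&(Z>.014)&(Z<.03); st=clean(st); print("steel",rect(P[st][:,:2]),st.sum(),np.median(Z[st]))
    R=Ro.from_rotvec(bot.read_state()["tcp_rot"]).as_matrix(); print(np.round(R,3))
    big=np.hstack([cv2.resize(z["im"][215:305,165:255],(540,540),interpolation=2)[:, :400],cv2.resize(z["im"][140:270,370:495],(400,540),interpolation=2)])
    cv2.imwrite("pics/z0.png",big)
    ov=z["im"].copy()
E
python3 m.py; python3 - <<'E'
import numpy as np
p=np.loadtxt("bars.txt")[:,:2]
# 2 lines by RANSAC
rng=np.random.default_rng(0);rem=p
for k in range(2):
    b=None
    for _ in range(800):
        a,c=rem[rng.choice(len(rem),2,False)];t=c-a
        L=np.linalg.norm(t)
        if L<.05: continue
        n=np.array([-t[1],t[0]])/L; m=abs((rem-a)@n)<.007
        if b is None or m.sum()>b.sum(): b=m
    q=rem[b];ctr=q.mean(0);w,V=np.linalg.eigh(np.cov((q-ctr).T));t=V[:,1];n=V[:,0]
    s=(q-ctr)@t;e=(q-ctr)@n
    print(len(q),ctr.round(4),np.degrees(np.arctan2(t[1],t[0])).round(2),s.min().round(4),s.max().round(4),np.percentile(e,[1,99]).round(4)); rem=rem[~b]
E
```

```text
plate+bars (array([ 0.635 , -0.2247]), array([191.6, 191.6]), 69.79)
[232879   2321]
red top (array([0.545 , 0.2038]), array([16.6, 32. ]), 88.88) 0.07873238001570038 190
rest (array([0.5357, 0.2123]), array([154.3, 144.8]), 2.27)
steel (array([0.5451, 0.228 ]), array([98. , 97.6]), 43.09) 961 0.020743837949420252
[[-0.96  0.28  0.  ]
 [ 0.28  0.96  0.  ]
 [-0.    0.   -1.  ]]
709 [ 0.5683 -0.1934] 70.93 -0.0913 0.0895 [-0.0069  0.0068]
631 [ 0.6675 -0.1754] 156.68 -0.0814 0.0951 [-0.0068  0.007 ]
```

View pics/z0.png

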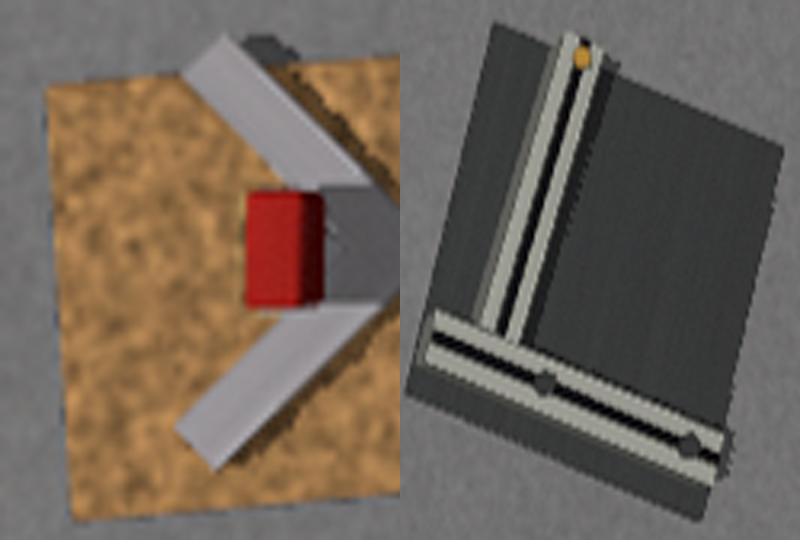

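```bash
python3 - <<'E'
from m import *
z=np.load("top0.npz");d=z["d"];c=eyes.get_calibration("top");P=cloud(c,d)
hsv=cv2.cvtColor(z["im"],cv2.COLOR_BGR2HSV);v,u=np.mgrid[:420,:560]
r2=(u>165)&(u<260)&(v>215)&(v<310)
ck=clean(r2&(hsv[...,1]>90)&(hsv[...,0]>8)&(hsv[...,0]<25)); print("cork",rect(P[ck][:,:2]))
p=np.loadtxt("bars.txt")[:,:2]
th=np.radians(-110.2);x=np.array([np.cos(th),np.sin(th)]);y=np.array([-x[1],x[0]]);o=np.array([.6024,-.1541])
f=np.c_[(p-o)@x,(p-o)@y]*1000
b=f[(f[:,1]<-4)]; b=b[b[:,1]<-5]
# back bar: per-x-bin top/bottom edges, side bar per-y-bin
for lo in range(-40,140,20):
    q=f[(f[:,0]>=lo)&(f[:,0]<lo+20)&(f[:,1]<20)]; 
    if len(q): print("x",lo,np.percentile(q[:,1],[2,98]).round(1))
for lo in range(0,160,20):
    q=f[(f[:,1]>=lo)&(f[:,1]<lo+20)&(f[:,0]<60)]
    if len(q): print("y",lo,np.percentile(q[:,0],[2,98]).round(1))
E
```

```text
cork (array([0.5355, 0.1935]), array([139.9, 177.1]), 3.29)
x -40 [-26.4  -2.2]
x -20 [-26.1  19. ]
x 0 [-26.1  18.3]
x 20 [-26.5  -2. ]
x 40 [-26.2  -2.1]
x 60 [-26.5  -2.4]
x 80 [-26.3  -2. ]
x 100 [-26.1  -1.9]
x 120 [-26.3  -2. ]
y 0 [-13.5  10.9]
y 20 [-11.9  12.4]
y 40 [-10.6  13.5]
y 60 [-9.6 15.2]
y 80 [-8.1 16.9]
y 100 [-6.8 17.8]
y 120 [-5.2 19. ]
y 140 [-4.4 20.8]
```

Call:
{"op": "carry_out", "data": {
  "series": "0.05 -0.06 0 2.4;0.05 -0.06 0 2.4;0.05 -0.06 0 2.4;0.05 -0.06 0 2.4;0.05 -0.06 0 2.4;0.05 -0.06 0 2.4;0.055 -0.06 0 0;0 -0.023 0 0;0 0 0 0",
  "jaw": 1
}}

```text
time: 1.82
tool_pos: [0.4711, 0.2895, 0.2452]
tcp_rot: [-0.055, -3.14, -0.0]
wrist_force: [0.4, 0.1, -0.4]
width: 1.005
grip_force: 0.0
```

Call:
{"op": "carry_out", "data": {
  "series": "0.025 -0.0285 -0.03 0;0.025 -0.0285 -0.03 0;0.023 -0.0285 -0.03 0;0 0 0 0;0 0 0 0"
}}

```text
time: 2.45
tool_pos: [0.5438, 0.2069, 0.1556]
tcp_rot: [-0.05, -3.141, -0.001]
wrist_force: [0.9, -0.3, 0.4]
width: 1.002
grip_force: 0.0
```

```bash
python3 - <<'E'
from m import *
c=eyes.get_calibration("top")
print(world(c,np.array(.8686),np.array(211.2),np.array(262.5)))
print(bot.read_state()["tool_pos"])
for n in("top","side"):
    im,d,c=shot(n); P=cloud(c,d);hsv=cv2.cvtColor(im,cv2.COLOR_BGR2HSV)
    cv2.imwrite(f"pics/{n}1.png",im)
    m=(hsv[...,1]>170)&((hsv[...,0]<8)|(hsv[...,0]>172))&(P[...,2]>.072)&(P[...,2]<.085)&(abs(P[...,0]-.545)<.06)&(abs(P[...,1]-.2)<.05)
    print(n,m.sum(), rect(P[m][:,:2]) if m.sum()>10 else "")
a,b=cv2.imread("pics/top1.png"),cv2.imread("pics/side1.png")
cv2.imwrite("pics/c1.png",np.hstack([a[180:330,130:280],b[180:330,190:340]]).repeat(2,0).repeat(2,1))
E
```

```text
[ 0.53265992  0.21227918 -0.00142565]
[0.54377697 0.20687642 0.15560835]
top 0 
side 119 (array([0.5448, 0.2059]), array([16.4, 34.1]), 89.63)
```

View pics/c1.png

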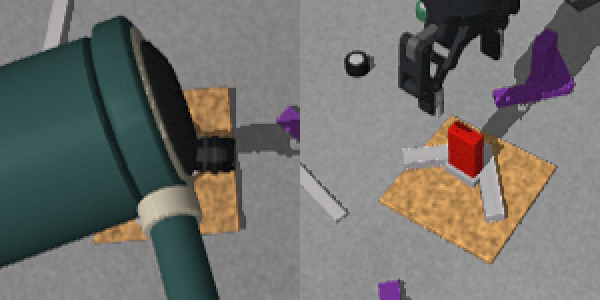

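The gripper hangs right over the red grip, with its jaws along world y. I'll descend and grip.

Call:
{"op": "carry_out", "data": {
  "series": "0.0005 -0.002 -0.03 0;0 0 -0.03 0;0 0 -0.03 0;0 0 -0.0136 0;0 0 0 0;0 0 0 0"
}}

```text
time: 3.3
tool_pos: [0.5459, 0.2041, 0.0533]
tcp_rot: [0.05, 3.139, 0.001]
wrist_force: [-0.7, 1.1, 0.4]
width: 1.0
grip_force: 0.0
```

Call:
{"op": "carry_out", "data": {
  "series": "0 0 0 0;0 0 0 0;0 0 0 0;0 0 0 0;0 0 0 0;0 0 0 0;0 0 0 0;0 0 0 0",
  "jaw": -1,
  "grip_force": 70
}}

```text
time: 4.3
tool_pos: [0.5451, 0.2034, 0.052]
tcp_rot: [0.051, 3.141, 0.0]
wrist_force: [-0.3, -1.0, 3.9]
width: 0.201
grip_force: 69.3
```

Call:
{"op": "carry_out", "data": {
  "series": "0 0 0.01 0;0 0 0.02 0;0 0 0.03 0;0 0 0.03 0;0 0 0.02 0;0 0 0 0;0 0 0 0"
}}

```text
time: 5.18
tool_pos: [0.5439, 0.203, 0.1606]
tcp_rot: [-0.051, -3.139, 0.001]
wrist_force: [-0.3, 0.5, -4.9]
width: 0.199
grip_force: 68.7
```

Call:
{"op": "carry_out", "data": {
  "series": "0.004 -0.02 0 -8;0.005 -0.025 0 -8;0.005 -0.025 0 -9;0.005 -0.025 0 -9;0.005 -0.025 0 -9;0.005 -0.025 0 -9;0.005 -0.025 0 -9;0.005 -0.025 0 -9;0.005 -0.025 0 -9;0.005 -0.025 0 -9;0.005 -0.025 0 -9;0.005 -0.025 0 -9;0.005 -0.025 0 -9;0.005 -0.025 0 -9;0.005 -0.025 0 -9;0.003 -0.025 0 -9;0.002 -0.02 0 -7;0 -0.005 0 -4;0 0 0 0;0 0 0 0"
}}

```text
time: 7.68
tool_pos: [0.623, -0.216, 0.1602]
tcp_rot: [-3.064, -0.685, 0.003]
wrist_force: [-0.0, 1.4, -4.4]
width: 0.204
grip_force: 68.9
```

```bash
python3 - <<'E'
from m import *
s=bot.read_state();print(s["q"].round(2),s["tool_pos"],Ro.from_rotvec(s["tcp_rot"]).as_matrix().round(4),s["wrist_force"])
R=Ro.from_rotvec(s["tcp_rot"]).as_matrix();print("yaw y",np.degrees(np.arctan2(R[1,1],R[0,1])))
E
```

```text
[-0.37  0.3   1.72  0.    1.12  0.76] [ 0.62303832 -0.21604739  0.16021641] [[ 0.9047  0.426  -0.0023]
 [ 0.426  -0.9047  0.0011]
 [-0.0016 -0.002  -1.    ]] [-0.03256195  1.41355856 -4.43648873]
yaw y -64.78705290785528
```

```bash
python3 - <<'E'
from m import *
out=[]
for n in("top","side"):
    im,d,c=shot(n); P=cloud(c,d);hsv=cv2.cvtColor(im,cv2.COLOR_BGR2HSV)
    m=(abs(P[...,2]-.128)<.006)&(hsv[...,1]<70)&(hsv[...,2]>90)&(np.hypot(P[...,0]-.623,P[...,1]+.216)<.11)
    print(n,m.sum(), rect(P[m][:,:2]) if m.sum()>10 else "")
    out.append(im[110:290,320:520] if n=="top" else im[80:260,250:450])
cv2.imwrite("pics/c2.png",np.hstack(out).repeat(2,0).repeat(2,1))
E
```

```text
top 990 (array([ 0.632 , -0.2366]), array([100.2,  97.3]), 69.33)
side 351 (array([ 0.6334, -0.2357]), array([101.5,  99.9]), 69.91)
```

View pics/c2.png

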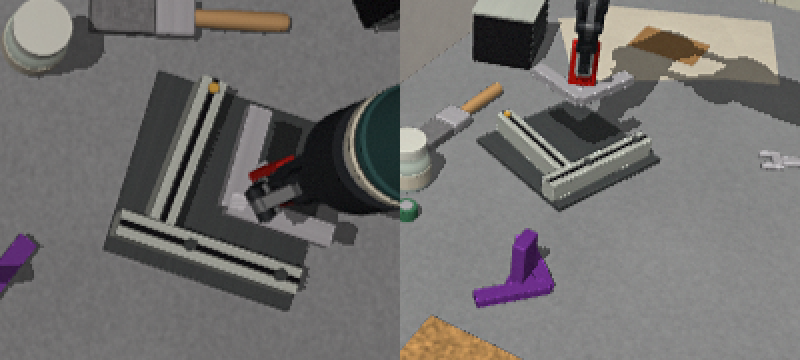

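The square hangs level over the frame with its legs parallel to the bars. I'll shift 8 mm further along the frame's +x for clearance and descend.

Call:
{"op": "carry_out", "data": {
  "series": "-0.0014 -0.004 0 -0.2;-0.0014 -0.0035 -0.01 0;0 0 -0.025 0;0 0 -0.025 0;0 0 -0.02 0;0 0 -0.012 0;0 0 -0.006 0;0 0 -0.004 0;0 0 0 0;0 0 0 0;0 0 0 0"
}}

```text
time: 9.15
tool_pos: [0.6215, -0.2243, 0.0604]
tcp_rot: [3.067, 0.678, 0.002]
wrist_force: [0.3, 0.0, -4.2]
width: 0.203
grip_force: 68.8
```

Call:
{"op": "carry_out", "data": {
  "series": "0 0 -0.002 0;0 0 -0.002 0;0 0 -0.0015 0;0 0 -0.0005 0;0 0 0 0;0 0 0 0"
}}

```text
time: 9.9
tool_pos: [0.621, -0.2242, 0.0537]
tcp_rot: [3.067, 0.678, 0.0]
wrist_force: [0.1, -0.4, -4.7]
width: 0.201
grip_force: 68.8
```

Call:
{"op": "carry_out", "data": {
  "series": "-0.0019 0.0007 0 0;-0.0019 0.0007 0 0;-0.0019 0.0007 0 0;0 0 0 0;0 0 0 0"
}}

```text
time: 10.52
tool_pos: [0.6153, -0.2221, 0.0537]
tcp_rot: [3.067, 0.678, 0.0]
wrist_force: [1.2, -0.1, -4.3]
width: 0.2
grip_force: 68.8
```

Call:
{"op": "carry_out", "data": {
  "series": "-0.0009 0.0003 0 0;-0.0009 0.0003 0 0;-0.0009 0.0004 0 0;0 0 0 0;0 0 0 0"
}}

```text
time: 11.15
tool_pos: [0.6126, -0.2211, 0.0537]
tcp_rot: [3.067, 0.678, 0.0]
wrist_force: [0.5, -0.1, -4.0]
width: 0.198
grip_force: 68.8
```

Call:
{"op": "carry_out", "data": {
  "series": "-0.0005 0.0002 0 0;0 0 0 0;-0.0005 0.0002 0 0;0 0 0 0;0 0 0 0"
}}

```text
time: 11.78
tool_pos: [0.6119, -0.2208, 0.0538]
tcp_rot: [3.067, 0.678, 0.001]
wrist_force: [1.9, -0.2, -5.1]
width: 0.202
grip_force: 68.8
```

Call:
{"op": "carry_out", "data": {
  "series": "-0.0005 0.0002 0 0;0 0 0 0;0 0 0 0;0 0 0 0"
}}

```text
time: 12.28
tool_pos: [0.6118, -0.2207, 0.0539]
tcp_rot: [3.067, 0.678, 0.002]
wrist_force: [4.0, -1.8, -6.5]
width: 0.203
grip_force: 68.6
```

Call:
{"op": "carry_out", "data": {
  "series": "-0.0005 0.0002 0 0;0 0 0 0;0 0 0 0;0 0 0 0"
}}

```text
time: 12.78
tool_pos: [0.6117, -0.2207, 0.054]
tcp_rot: [3.066, 0.678, 0.003]
wrist_force: [5.3, -2.5, -7.1]
width: 0.203
grip_force: 68.4
```

Call:
{"op": "carry_out", "data": {
  "series": "0.0008 -0.0003 0 0;0.0007 0.0019 0 0;0.0007 0.0019 0 0;0.0007 0.0019 0 0;0.0003 0.0009 0 0;0 0 0 0;0 0 0 0"
}}

```text
time: 13.65
tool_pos: [0.6142, -0.2141, 0.0541]
tcp_rot: [3.067, 0.678, 0.001]
wrist_force: [3.8, -3.7, -4.1]
width: 0.206
grip_force: 68.9
```

Call:
{"op": "carry_out", "data": {
  "series": "0.0003 0.0009 0 0;0.0004 0.001 0 0;0.0003 0.0009 0 0;0 0 0 0;0 0 0 0"
}}

```text
time: 14.28
tool_pos: [0.6151, -0.2117, 0.0541]
tcp_rot: [3.066, 0.678, 0.001]
wrist_force: [3.1, -4.4, -4.3]
width: 0.204
grip_force: 69.0
```

Call:
{"op": "carry_out", "data": {
  "series": "0.0003 0.0009 0 0;0.0004 0.001 0 0;0.0003 0.0009 0 0;0 0 0 0;0 0 0 0"
}}

```text
time: 14.9
tool_pos: [0.6161, -0.209, 0.0541]
tcp_rot: [3.066, 0.678, 0.001]
wrist_force: [3.5, -4.8, -3.8]
width: 0.201
grip_force: 69.0
```

Call:
{"op": "carry_out", "data": {
  "series": "0.0003 0.0009 0 0;0 0 0 0;0.0004 0.001 0 0;0 0 0 0;0 0 0 0"
}}

```text
time: 15.52
tool_pos: [0.6168, -0.207, 0.0541]
tcp_rot: [3.066, 0.678, 0.001]
wrist_force: [3.9, -4.0, -3.7]
width: 0.196
grip_force: 69.0
```

Call:
{"op": "carry_out", "data": {
  "series": "0.0003 0.0009 0 0;0 0 0 0;0.0002 0.0005 0 0;0 0 0 0;0 0 0 0"
}}

```text
time: 16.15
tool_pos: [0.6172, -0.2059, 0.0541]
tcp_rot: [3.066, 0.678, 0.001]
wrist_force: [2.8, -4.8, -3.9]
width: 0.203
grip_force: 69.0
```

Call:
{"op": "carry_out", "data": {
  "series": "0.0003 0.0007 0 0;0 0 0 0;0 0 0 0;0 0 0 0"
}}

```text
time: 16.65
tool_pos: [0.6173, -0.2058, 0.0541]
tcp_rot: [3.065, 0.678, -0.0]
wrist_force: [2.1, -7.5, -4.0]
width: 0.203
grip_force: 69.0
```

Call:
{"op": "carry_out", "data": {
  "series": "0.0002 0.0007 0 0;0 0 0 0;0 0 0 0;0 0 0 0"
}}

```text
time: 17.15
tool_pos: [0.6173, -0.2057, 0.0542]
tcp_rot: [3.064, 0.678, -0.001]
wrist_force: [1.4, -8.6, -3.9]
width: 0.202
grip_force: 69.1
```

Call:
{"op": "carry_out", "data": {
  "series": "-0.0006 0.0003 0 0;0 0 0 0;0 0 0 0;0 0 0 0"
}}

```text
time: 17.65
tool_pos: [0.6173, -0.2057, 0.0542]
tcp_rot: [3.063, 0.678, 0.001]
wrist_force: [2.0, -9.8, -4.5]
width: 0.202
grip_force: 69.0
```

Call:
{"op": "carry_out", "data": {
  "series": "-0.0004 0.0002 0 0;0 0 0 0;0 0 0 0;0 0 0 0"
}}

```text
time: 18.15
tool_pos: [0.6172, -0.2057, 0.0543]
tcp_rot: [3.063, 0.678, 0.002]
wrist_force: [4.0, -9.8, -6.0]
width: 0.205
grip_force: 68.9
```

```bash
python3 - <<'E'
from m import *
out=[]
x=np.array([np.cos(np.radians(-110.2)),np.sin(np.radians(-110.2))]);y=np.array([-x[1],x[0]]);o=np.array([.6024,-.1541])
s=bot.read_state();print(s["wrist_force"],s["torque"])
for n in("top","side"):
    im,d,c=shot(n); P=cloud(c,d)
    m=(abs(P[...,2]-.036)<.005)
    p=P[m][:,:2];f=np.c_[(p-o)@x,(p-o)@y]*1000
    for lo in range(70,150,20):
        q=f[(f[:,1]>=lo)&(f[:,1]<lo+20)&(f[:,0]<40)&(f[:,0]>-40)]
        if len(q)>9: print(n,"y",lo,np.percentile(q[:,0],[2,98]).round(1))
    hsv=cv2.cvtColor(im,cv2.COLOR_BGR2HSV)
    m=(abs(P[...,2]-.022)<.004)&(hsv[...,1]<70)&(hsv[...,2]>90)&(np.hypot(P[...,0]-.617,P[...,1]+.206)<.1)
    print(n,m.sum(), rect(P[m][:,:2]) if m.sum()>10 else "")
    out.append(im[110:260,350:510] if n=="top" else im[90:240,270:430])
cv2.imwrite("pics/c3.png",cv2.resize(np.hstack(out),None,fx=2.5,fy=2.5,interpolation=2))
E
```

```text
[ 4.00298725 -9.82088747 -6.00613062] [-1.93074592 -0.70595575 -0.05862075]
top y 70 [-14.2  10.2]
top y 90 [-14.2  10.6]
top y 110 [-13.9   9.8]
top y 130 [-14.1  10. ]
top 525 (array([ 0.6167, -0.2029]), array([143.2, 136.7]), 57.3)
side y 70 [-15.1  10.2]
side y 90 [-15.4   9.6]
side y 110 [-14.9   9.3]
side y 130 [-14.8   8.3]
side 238 (array([ 0.6284, -0.2079]), array([164.9, 139. ]), 69.48)
```

View pics/c3.png

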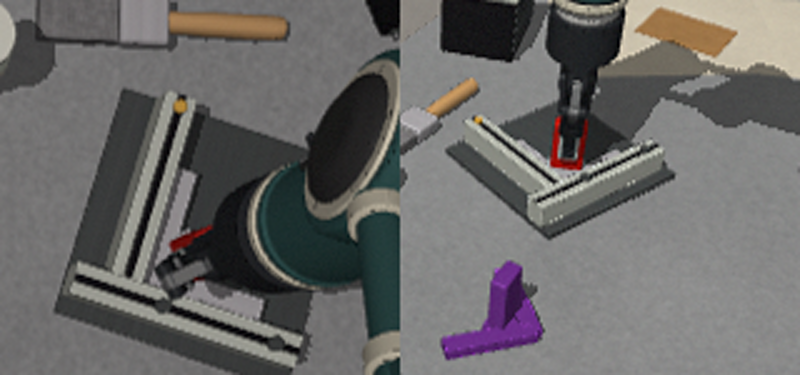

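The picture shows the side bar now parallel to the frame and the square seated on both bars, at about 8 N and 7 N. I'll hold it there.

Call:
{"op": "carry_out", "data": {
  "series": "-0.0002 0.0001 0 0;0 0 0 0;0 0 0 0;0 0 0 0;0 0 0 0;0 0 0 0"
}}

```text
time: 19.0
tool_pos: [0.6172, -0.2057, 0.0543]
tcp_rot: [3.063, 0.678, 0.002]
wrist_force: [4.4, -9.9, -6.6]
width: 0.198
grip_force: 68.9
```

Call:
{"op": "carry_out", "data": {
  "series": "0 0 0 0;0 0 0 0;0 0 0 0;0 0 0 0;0 0 0 0;0 0 0 0;0 0 0 0"
}}

```text
time: 19.88
tool_pos: [0.6172, -0.2057, 0.0543]
tcp_rot: [3.063, 0.678, 0.002]
wrist_force: [4.3, -11.0, -5.8]
width: 0.205
grip_force: 68.9
```

Call:
{"op": "carry_out", "data": {
  "series": "0.0006 -0.0013 0 0;0.0012 -0.0026 0 0;0.0018 -0.0039 0 0;0 0 0.01 0;0 0 0.02 0;0 0 0.03 0;0 0 0.03 0;0 0 0.02 0;0 0 0 0"
}}

```text
time: 21.0
tool_pos: [0.6216, -0.2114, 0.1671]
tcp_rot: [3.064, 0.678, 0.007]
wrist_force: [0.1, 0.6, -4.4]
width: 0.204
grip_force: 69.4
```

Call:
{"op": "carry_out", "data": {
  "series": "-0.002 0.005 0 4;-0.003 0.02 0 7;-0.005 0.025 0 9;-0.005 0.025 0 9;-0.005 0.025 0 9;-0.005 0.025 0 9;-0.005 0.025 0 9;-0.005 0.025 0 9;-0.005 0.025 0 9;-0.005 0.025 0 9;-0.005 0.025 0 9;-0.005 0.025 0 9;-0.005 0.025 0 9;-0.005 0.025 0 9;-0.005 0.025 0 9;-0.005 0.025 0 9;-0.005 0.025 0 8;-0.005 0.02 0 7;0 0 0 0;0 0 0 0"
}}

```text
time: 23.5
tool_pos: [0.5342, 0.2086, 0.1626]
tcp_rot: [-0.085, -3.139, 0.002]
wrist_force: [0.1, -0.4, -3.9]
width: 0.203
grip_force: 69.3
```

```bash
python3 - <<'E'
from m import *
im,d,c=shot("side");P=cloud(c,d);hsv=cv2.cvtColor(im,cv2.COLOR_BGR2HSV)
s=bot.read_state();print(s["tool_pos"],s["wrist_force"],s["width"])
R=Ro.from_rotvec(s["tcp_rot"]).as_matrix();print("yaw y",np.degrees(np.arctan2(R[1,1],R[0,1])))
# rest centre from both first pictures, corners of cork mask hull without steel
for n in("top","side"):
    z=np.load(n+"0.npz");c=eyes.get_calibration(n);Q=cloud(c,z["d"]);h=cv2.cvtColor(z["im"],cv2.COLOR_BGR2HSV)
    m=(h[...,1]>80)&(h[...,0]>8)&(h[...,0]<25)&(Q[...,2]>-.002)&(Q[...,2]<.015)&(abs(Q[...,0]-.535)<.1)&(abs(Q[...,1]-.21)<.1)
    m=cv2.morphologyEx(m.astype(np.uint8),cv2.MORPH_OPEN,np.ones((3,3)))
    print(n,rect(Q[clean(m)][:,:2]))
E
```

```text
[0.53449185 0.20839859 0.16288024] [ 0.00993564 -0.99187571 -3.76503122] 0.2019717726367249
yaw y 86.86659061731403
top (array([0.5346, 0.2123]), array([140.1, 139.7]), 3.25)
side (array([0.5344, 0.2126]), array([139.1, 140.3]), 3.18)
```

Call:
{"op": "carry_out", "data": {
  "series": "0 0.002 -0.01 0;0 0.002 -0.025 0;0 0 -0.025 0;0 0 -0.02 0;0 0 -0.015 0;0 0 -0.008 0;0 0 -0.004 0;0 0 0 0;0 0 0 0"
}}

```text
time: 24.68
tool_pos: [0.5356, 0.2134, 0.0575]
tcp_rot: [0.084, 3.139, 0.001]
wrist_force: [-0.3, 0.7, -4.2]
width: 0.201
grip_force: 69.4
```

Call:
{"op": "carry_out", "data": {
  "series": "0 0 -0.001 0;0 0 -0.0005 0;0 0 -0.0005 0;0 0 0 0;0 0 0 0"
}}

```text
time: 25.3
tool_pos: [0.5349, 0.2131, 0.0547]
tcp_rot: [-0.084, -3.14, -0.0]
wrist_force: [-0.6, -0.9, -4.0]
width: 0.203
grip_force: 69.4
```

Call:
{"op": "carry_out", "data": {
  "series": "0 0 -0.0005 0;0 0 -0.0005 0;0 0 -0.0005 0;0 0 0 0;0 0 0 0"
}}

```text
time: 25.92
tool_pos: [0.5349, 0.2132, 0.0532]
tcp_rot: [0.084, 3.14, 0.0]
wrist_force: [0.5, -0.5, -5.0]
width: 0.202
grip_force: 69.4
```

Call:
{"op": "carry_out", "data": {
  "series": "0 0 -0.0005 0;0 0 -0.0003 0;0 0 0 0;0 0 0 0"
}}

```text
time: 26.42
tool_pos: [0.5349, 0.2132, 0.0524]
tcp_rot: [0.084, 3.14, 0.0]
wrist_force: [-0.3, 0.4, -4.9]
width: 0.202
grip_force: 69.4
```

Call:
{"op": "carry_out", "data": {
  "series": "0 0 -0.0004 0;0 0 -0.0004 0;0 0 0 0;0 0 0 0"
}}

```text
time: 26.92
tool_pos: [0.535, 0.2132, 0.052]
tcp_rot: [0.084, 3.14, 0.0]
wrist_force: [-2.5, -0.0, 1.6]
width: 0.202
grip_force: 69.9
```

Call:
{"op": "carry_out", "data": {
  "series": "0 0 -0.0004 0;0 0 0 0;0 0 0 0"
}}

```text
time: 27.3
tool_pos: [0.535, 0.2132, 0.052]
tcp_rot: [0.084, 3.14, 0.0]
wrist_force: [-4.0, -1.8, 4.2]
width: 0.204
grip_force: 70.6
```

Contact: the cork now carries the square. I'll release it, rise straight up and verify.

Call:
{"op": "carry_out", "data": {
  "series": "0 0 0 0;0 0 0 0;0 0 0 0;0 0 0 0;0 0 0 0;0 0 0 0;0 0 0 0;0 0 0 0",
  "jaw": 1,
  "grip_force": 20
}}

```text
time: 28.3
tool_pos: [0.5349, 0.2131, 0.0512]
tcp_rot: [-0.084, -3.14, -0.0]
wrist_force: [-0.0, -0.2, -1.1]
width: 0.999
grip_force: 0.0
```

Call:
{"op": "carry_out", "data": {
  "series": "0 0 0.01 0;0 0 0.03 0;0 0 0.03 0;0 0 0.04 0;-0.03 0.03 0.04 0;-0.05 0.05 0.01 0;-0.05 0.05 0 0;0 0.05 0 0;0 0.05 0 0;0 0.05 0 0;0 0 0 0;0 0 0 0"
}}

```text
time: 29.8
tool_pos: [0.4167, 0.4807, 0.21]
tcp_rot: [-0.083, -3.14, 0.001]
wrist_force: [-0.5, -0.5, -0.5]
width: 0.997
grip_force: 0.0
```

```bash
python3 - <<'E'
from m import *
out=[]
for n in("top","side"):
    im,d,c=shot(n);P=cloud(c,d);hsv=cv2.cvtColor(im,cv2.COLOR_BGR2HSV)
    near=(abs(P[...,0]-.535)<.1)&(abs(P[...,1]-.21)<.1)
    m=near&(hsv[...,1]>170)&((hsv[...,0]<8)|(hsv[...,0]>172))&(P[...,2]>.07)
    print(n,"grip",m.sum(),rect(P[m][:,:2]) if m.sum()>9 else "",np.median(P[m][:,2]))
    m=clean(near&(hsv[...,1]<60)&(P[...,2]>.014)&(P[...,2]<.03)); print("steel",rect(P[m][:,:2]),np.percentile(P[m][:,2],[5,50,95]).round(4))
    o=np.array([.6024,-.1541]);t=np.radians(-110.2);x=np.array([np.cos(t),np.sin(t)]);y=np.array([-x[1],x[0]])
    p=P[abs(P[...,2]-.036)<.005][:,:2];f=np.c_[(p-o)@x,(p-o)@y]*1000
    for lo in range(10,150,30):
        q=f[(f[:,1]>=lo)&(f[:,1]<lo+30)&(abs(f[:,0])<40)]
        if len(q)>9: print(lo,np.percentile(q[:,0],[2,98]).round(1))
    out.append(cv2.resize(im,(400,300)))
cv2.imwrite("pics/end.png",np.hstack(out))
E
```

```text
top grip 198 (array([0.5356, 0.214 ]), array([18.1, 33.5]), 88.14) 0.07842122569006899
steel (array([0.5357, 0.2378]), array([97.6, 97.4]), 42.04) [0.0183 0.0208 0.0233]
10 [-14.   10.6]
40 [-14.3  10.5]
70 [-14.2  10.7]
100 [-14.1  10.3]
130 [-14.3  10.5]
side grip 142 (array([0.5351, 0.2151]), array([17.8, 35.2]), 86.65) 0.07654000254871962
steel (array([0.5349, 0.2364]), array([ 92.8, 100. ]), 42.46) [0.0159 0.019  0.0209]
10 [-15.2  10.2]
40 [-15.2  10.1]
```

View pics/end.png

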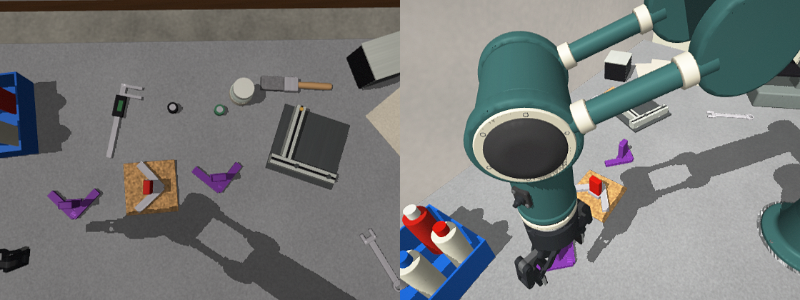

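The final picture shows the square lying flat on the middle of the cork, with the side bar parallel to the frame (edge constant to 0.4 mm). The bystanders are where they were and the arm is clear.

```bash
python3 -c "
from workcell import bot
print(bot.finish_job())"
```

```text
the job is handed in; nothing more can be done
None
```

The job is handed in: I pressed the square home on both bars at roughly 7–9 N each by the wrist force and held it for over a second, which left the side bar square, then laid it back flat within about 3 mm of the cork rest's centre.

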